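# Latch the sample in the beam and take the reading

## Task

With the shut fingertips, push the photometer's sprung sample slide by its upright push plate all the way in to its end stop, then let it go so that it springs back and latches against the stop pin, with the sample cuvette standing in the beam. Only then press the read key on the readout console fully down and let it come up again. Nothing is to be gripped or lifted: do not touch the cuvette, and leave the cuvette rack, bottle and beaker where they are.

Things in the scene. Friction and masses are not known exactly. Their poses are not given: they have to be found in the camera images.
- photometer: Low white box with black deck, 260 (x) x 180 (y) x 50 mm high, fixed. Origin: centre of its underside; z up; +x is the way the slide is pushed, -x faces the robot (yaw up to 0.4 rad). On it: lamp and detector housings (50 x 43 mm, tops at z 105) at x +20, y +-61.5; pin guide (24 x 28 mm, top z 72) at x -35, y -62; end-stop block (top z 80) at x +83.
- push_face (a point): Middle of the front face (looking to photometer -x) of the slide's upright aluminium push plate; moves with the slide; at the start at photometer x -100, y 0, z +89 mm. Plate 44 mm wide (y), 6 mm thick; its top is 20 mm above this point, the slide tray's top 25 mm below it. The space before it is free down to the deck (z 50). Push along photometer +x.
- slide (a joint): How far the slide (aluminium tray 110 x 50 mm, top 64 mm above the bench) is pushed in, m: 0 = out (start), 0.035 = latched against the stop pin, 0.055 = end stop. A spring drives it out: 2.4 N at 0, 3.8 N at 0.035, 4.6 N at 0.055; the pin adds about 1 N on the way. Once beyond 0.036 it cannot come back past the pin; let go sooner it may come all the way out.
- stop_pin (a joint): Sprung steel pin (8 mm thick, 60 mm above the bench) beside the slide on the photometer's -y side at x -35 mm, pointing along +y. Value: how far the slide's tooth has pressed it back, m: 0 = sprung out, about 0.008 as the tooth passes. It works by itself and need not be touched.
- beam (a point): Point in the middle between the two housings, on the level of the slide tray's top (64 mm above the bench), where the cuvette's underside stands when the slide is latched. Fixed on the photometer at x +20, y 0 mm.
- cuvette: Clear sample cuvette, 12.5 x 12.5 x 45 mm, 15 g, loose in the slide's black pocket (14.5 mm square, walls 22 mm high), 85 mm behind the push face; its top is 109 mm above the bench. Origin: centre of its underside; z up. It rides with the slide.
- console: White readout console, 150 (x) x 130 (y) x 50 mm high, with a blue-framed screen on its top, fixed, standing to the left or the right of the photometer. Origin: centre of its underside; z up; the key is near its -x edge.
- read_key_top (a point): Centre of the top of the round grey read key (28 mm across) in a low black housing on the console's top, 48 mm from the console's middle towards its -x edge. It is pressed straight down.
- read_key (a joint): How far the read key is pressed, m: 0 = up, 0.006 = fully down, which takes 4 N. It springs up by itself.
- rack: White cuvette rack with six clear cuvettes, 120 (x) x 75 (y) x 51 mm high, 0.3 kg, loose, on the side of the photometer where the console is not. Origin: centre of its underside. Leave alone.
- reagent: Amber glass bottle, 60 mm across, about 130 mm high, loose, beyond the console or rack. Origin: centre of its underside. Leave alone.
- beaker: Clear glass beaker, 68 mm across, 90 mm high, loose, beyond the console or rack. Origin: centre of its underside. Leave alone.

How it is judged:
On the way, in this order (a step that is already met when the one before it is completed fails the run):
1. the slide is pushed all the way in to its end stop (value of joint slide above 0.05 m).
2. the slide, let go, has sprung back and latched against the stop pin (value of joint slide between 0.031 and 0.039 m and value of joint stop_pin below 0.003 m and contact force between the fingers and anything else below 0.3 N), for 0.2 s.
3. the read key is pressed fully down (value of joint read_key above 0.0045 m).
At the end, for the whole second after the job is handed in: The slide rests against the sprung-out stop pin (slide value 0.031 to 0.039, pin below 0.003), the cuvette stands at rest in its pocket in the beam (within 6 mm, tilt under 0.2 rad, not raised by 5 mm), and the read key is up again (below 0.0015) (value of joint slide between 0.031 and 0.039 m and value of joint stop_pin below 0.003 m and linear speed of cuvette below 0.02 m/s and value of joint read_key below 0.0015 m and horizontal distance between cuvette and beam below 0.006 m and angle between cuvette's own z axis and vertical below 0.2 rad and z of cuvette in the frame of beam below 0.005 m); the robot touches nothing.
It fails at once if the cuvette is touched by the robot (contact force between any of the fingers, the arm and cuvette above 0.3 N).
It fails at once if the cuvette is lifted out of its seat (10 mm) or tipped (z of cuvette in the frame of beam above 0.01 m or angle between cuvette's own z axis and vertical above 0.4 rad).
It fails at once if the read key is pressed before the slide is latched (value of joint read_key above 0.003 m and (value of joint slide below 0.031 m or value of joint slide above 0.039 m)).
It fails at once if the cuvette rack, bottle or beaker is moved by more than 15 mm (distance of any of rack, reagent, beaker from where it was at the start of the episode above 0.015 m).
It also fails if it takes over 48 s, if anything falls off the work surface, if the arm or the gripper's body presses on something with over 40 N, if the wrist force passes 120 N, or if a joint passes its speed limit or range.

## Robot

A 6-joint arm with a two-finger parallel gripper is mounted at the origin on the work surface. World frame = base frame: x ahead of the robot, y to its left, z up, the work surface at z = 0. Lengths are in m, angles in rad, forces in N, time in s.
With the tool pointing down it reaches from about 0.3 to 0.95 m from the base axis. Payload 3.1 kg.
Tool frame: the origin (TCP) lies at the very end of the fingers, on their centre line; the grasp point (between the pads) lies 19 mm behind it; z points along the fingers, y is the direction in which the jaws open and shut (so a half turn about z gives the same grasp; the last joint's range is limited). The gripper opens to 85 mm and grips with 20 to 120 N. Pads are 22 mm wide; open, the fingers measure 114 mm over their backs; the gripper's body (76 mm by 85 mm) begins 54 mm behind the grasp point. The pads swing forward as they close: fully open they stand 13 mm farther back than shut.
Start: joints at [-1.254, 0.308, 1.634, -0, 1.2, -0.07], TCP at [0.236, -0.579, 0.205] pointing down, gripper open.
Joint ranges: [-3.06, 3.06], [-0.79, 1.96], [0.05, 2.63], [-1.19, 4.34], [0.05, 2.64], [-2.94, 2.94]. Speed limits (rad/s): [2.79, 2.79, 3.14, 3.14, 3.14, 3.14].

## Interface

Orientations are given as a unit quaternion [w, x, y, z].
In Python, from cell import manip gives the robot as it stands.
- The arm moves only by the shell command python3 -m pendant 'ROWS' [FORCE]. ROWS is JSON, a list of rows, each an object of numbers: "hand": the opening, from 0 (shut) to 1 (fully open); "tx", "ty", "tz": the shift along the tool's x, y, z in cm; "twist": the turn about the tool's z in degrees. In form: [{"hand": .., "tx": .., "ty": .., "tz": .., "twist": ..}, ...]. A call has 1 to 8 rows; each row shifts and turns the commanded pose from where the row before left it, along the tool's axes as they then stand; what a row does not reach is not made up. A row lasts 1/10 s, in which the tool goes at most 50 mm and 8.59 degrees, less where a joint would pass 70% of its speed; a pose out of reach is approached as far as the arm can. A call with a gripper value outside its range is refused whole. The fingers move at their own pace and stop on an object; FORCE is the grip in N (left out, the last holds). Time passes only in rows, so rows that do not move let the fingers close. It gives the time, the measured TCP pose, the force and the opening at its end, in the units of the state.
- manip.state(): the state, without advancing time (a new reading comes with each control period).
- manip.grab_frame(name): name is "scene" or "top"; returns the picture (400x640x3 uint8, red, green, blue); there is no depth.
- manip.camera_model(name): a dict with "mtx" (3x3 intrinsics, pixels), "world_to_cam" (4x4, takes a point from world to camera coordinates). Camera axes: x right, y down, z forward; pixel columns grow to the right and rows downward; lengths in m; the calibration is good to about 2 mm. A picture is of the moment at which its call begins. camera_model takes no time and is no camera call.
- manip.hand_in(): hands the job in, once; it reports no verdict.
Trained networks look in the newest picture that a camera, given by its name, has taken for a name from the list of things; names that differ only in an ending like _2 or _b are one class to them, and where a whole thing is asked for, a point or a joint stands for the part that bears it (a point fixed in the world has none). Each returns a list of dicts, best first, with "confidence" (0 to 1); they miss things now and then, are a little off and sometimes report something else, mostly with a low value. They report only what shows in the picture. A call takes as long as a camera call.
- manip.outline_of(camera, query): "mask" (400x640 bool, what is visible of it) and "bbox" ([left, top, width, height] in pixels, round what is visible of it).
- manip.place_of(camera, query): "point" ([column, row] in pixels: a listed point, or the origin of a listed thing).
The state is a dict: "time_s": time; "joint_pos": joint angles; "joint_vel": joint speeds; "effort": joint torques, N m; "eef_pos": TCP position; "ee_rot": TCP orientation; "contact_force": force on the tool from outside, world axes, zero at the start; "ft_torque": the same for the moment, N m; "gripper_width": opening from 0.0 (shut) to 1.0 (fully open).
Only numpy, scipy, OpenCV 4.12 (cv2) and the standard library are available. Lean on these libraries where they do the work, as an engineer would, in place of code of your own. Each camera call takes 0.05 s, during which the arm holds its last target.

## Working session

There is one attempt and no reset: what is moved stays moved. The work goes in short steps, Python scripts to look and compute and a shell command to move; the robot and the scene stay as the last step left them, time stands still between calls to the robot, and variables do not carry over. Pictures are saved under pics/ and viewed, and the job is handed in when it is done.

```bash
mkdir -p pics; ls
cat > h.py <<'E'
from cell import manip
import numpy as np, cv2
def ray(cam,px):
    m=manip.camera_model(cam);K=np.array(m["mtx"]);T=np.array(m["world_to_cam"])
    R=T[:3,:3];t=T[:3,3]
    d=R.T@np.linalg.inv(K)@np.array([px[0],px[1],1.]);o=-R.T@t
    return o,d
def atz(cam,px,z):
    o,d=ray(cam,px);return o+d*(z-o[2])/d[2]
def proj(cam,p):
    m=manip.camera_model(cam);K=np.array(m["mtx"]);T=np.array(m["world_to_cam"])
    c=T[:3,:3]@np.array(p)+T[:3,3];u=K@c;return u[:2]/u[2]
def save(cam,name):
    f=manip.grab_frame(cam);cv2.imwrite("pics/"+name,f[:,:,::-1].copy());return f
E
python3 - <<'E'
from h import *
np.set_printoptions(precision=4,suppress=True)
save("top","top0.png");save("scene","scene0.png")
for c in ("top","scene"):
    print(c,ray(c,(320,200)))
    for q in ("push_face","beam","read_key_top","photometer","console","cuvette","rack","reagent","beaker"):
        r=manip.place_of(c,q)
        print(c,q,[(np.round(x["point"],1).tolist(),round(x["confidence"],2)) for x in r[:2]])
print(manip.state())
E
```

```text
pics
top (array([0.4494, 0.0141, 0.8699]), array([ 0.1438, -0.0071, -0.9896]))
top push_face [([344.5, 231.8], 0.6)]
top beam [([332.1, 178.6], 0.73)]
top read_key_top [([186.9, 239.8], 0.62)]
top photometer [([334.0, 190.6], 0.82)]
top console [([200.7, 216.6], 0.79)]
top cuvette [([333.7, 189.7], 0.64), ([338.4, 192.5], 0.42)]
top rack [([448.1, 218.1], 0.74)]
top reagent [([446.9, 158.0], 0.57)]
top beaker [([201.1, 141.4], 0.84)]
scene (array([ 0.9125, -0.5988,  0.5256]), array([-0.3965,  0.7479, -0.5326]))
scene push_face [([272.1, 204.2], 0.73)]
scene beam [([327.9, 221.8], 0.98), ([329.8, 149.2], 0.66)]
scene read_key_top [([328.8, 149.9], 0.61)]
scene photometer [([315.7, 243.7], 0.88)]
scene console [([349.4, 174.7], 0.87)]
scene cuvette [([310.1, 217.7], 0.55)]
scene rack [([216.6, 323.4], 0.85)]
scene reagent [([286.5, 353.8], 0.75)]
scene beaker [([413.0, 188.8], 0.57)]
{'time_s': 1.0, 'joint_pos': array([-1.2537,  0.3081,  1.6338,  0.    ,  1.1997, -0.0697]), 'joint_vel': array([ 0.0003, -0.0006, -0.0003, -0.0006,  0.0014,  0.0011]), 'effort': array([  0.0004, -41.5299, -27.7089,  -0.    ,   0.0006,  -0.    ]), 'eef_pos': array([ 0.2357, -0.5788,  0.2054]), 'ee_rot': array([-0.    ,  0.9814,  0.1922,  0.    ]), 'contact_force': array([0.611 , 0.0157, 0.3717]), 'ft_torque': array([-0.0004,  0.0205, -0.0547]), 'gripper_width': 1.004362018794277}
```

View pics/top0.png

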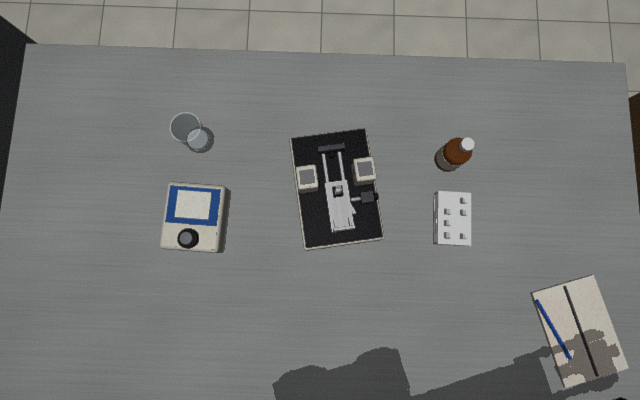

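View pics/scene0.png

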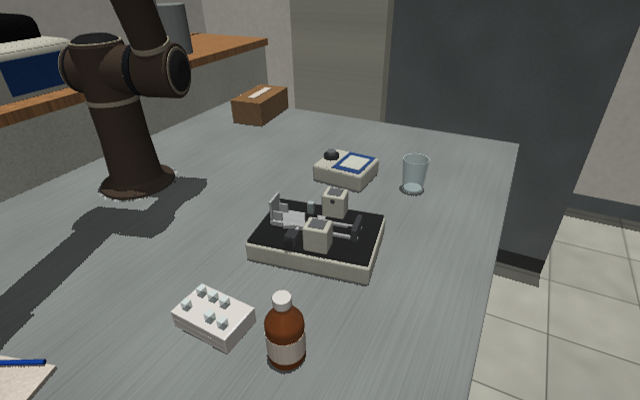

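Run:
```python
from h import *
np.set_printoptions(precision=4,suppress=True)
def tri(a,b):
    A=[];B=[]
    for c,p in (("top",a),("scene",b)):
        o,d=ray(c,p);d=d/np.linalg.norm(d);P=np.eye(3)-np.outer(d,d);A.append(P);B.append(P@o)
    return np.linalg.lstsq(np.vstack(A),np.hstack(B),rcond=None)[0]
for n,a,b,z in (("push",(344.5,231.8),(272.1,204.2),.089),("beam",(332.1,178.6),(327.9,221.8),.064),("key",(186.9,239.8),(328.8,149.9),.06),("phot",(334,190.6),(315.7,243.7),0),("cons",(200.7,216.6),(349.4,174.7),0),("cuv",(333.7,189.7),(310.1,217.7),.064)):
    print(n,tri(a,b),atz("top",a,z),atz("scene",b,z))
```

```text
push [ 0.4992 -0.0434  0.0862] [ 0.4975 -0.0443  0.089 ] [ 0.5034 -0.0458  0.089 ]
beam [ 0.6182 -0.0156  0.0593] [ 0.6147 -0.0169  0.064 ] [ 0.6232 -0.0194  0.064 ]
key [0.4729 0.2875 0.0709] [0.4727 0.2909 0.06  ] [0.4627 0.3095 0.06  ]
phot [ 0.5977 -0.0253  0.0009] [ 0.5992 -0.0245  0.    ] [ 0.596  -0.0254  0.    ]
cons [0.5337 0.2857 0.0047] [0.5289 0.2838 0.    ] [0.5344 0.2991 0.    ]
cuv [ 0.5867 -0.0229  0.0661] [ 0.5901 -0.021   0.064 ] [ 0.5826 -0.0228  0.064 ]
```

The top view shows the photometer at columns 292–382, rows 128–248, with the push plate near (344,231). The console is on the left with its key at (188,238), the rack and bottle are on the right, and the beaker is at (190,130). Next I'll fit the yaws from the outlines.

Run:
```python
from h import *
from scipy.optimize import least_squares, minimize
np.set_printoptions(precision=4,suppress=True)
f=save("top","top1.png")
cv2.imwrite("pics/z1.png",cv2.resize(f[110:260,270:400,::-1].copy(),None,fx=4.6,fy=3.9,interpolation=cv2.INTER_CUBIC)[:600])
cv2.imwrite("pics/z2.png",cv2.resize(f[170:260,150:240,::-1].copy(),None,fx=6,fy=6,interpolation=cv2.INTER_CUBIC))
fs=save("scene","scene1.png")
cv2.imwrite("pics/z3.png",cv2.resize(fs[140:290,235:395,::-1].copy(),None,fx=4,fy=4,interpolation=cv2.INTER_CUBIC))
M={}
for q in ("photometer","console"):
  for c in ("top","scene"):
    r=manip.outline_of(c,q); M[q,c]=r[0]["mask"]; print(q,c,r[0]["bbox"],r[0]["confidence"],M[q,c].sum())
def hull(m):
    p=np.argwhere(m)[:,::-1].astype(np.float32); return cv2.convexHull(p)
def sil(c,x,y,a,L,W,z0,z1):
    R=np.array([[np.cos(a),-np.sin(a)],[np.sin(a),np.cos(a)]])
    P=[]
    for z in (z0,z1):
        for i in(-1,1):
            for j in(-1,1):
                v=R@np.array([i*L/2,j*W/2]);P.append(proj(c,[x+v[0],y+v[1],z]))
    return cv2.convexHull(np.array(P,np.float32))
for q,L,W,x0 in (("photometer",.26,.18,(.598,-.025)),("console",.15,.13,(.53,.285))):
  for cs in (("top",),("scene",),("top","scene")):
    def cost(v):
        s=0
        for c in cs:
            S=8
            im=np.zeros((400*S,640*S),np.uint8)
            cv2.fillConvexPoly(im,np.round((sil(c,*v,L,W,0,.05)+.5)*S).astype(np.int32),1)
            im=cv2.resize(im.astype(np.float32),(640,400),interpolation=cv2.INTER_AREA)
            s+=np.abs(im-M[q,c]).sum()
        return s
    best=min(((cost((*x0,a)),a) for a in np.linspace(-.4,.4,17)))
    r=minimize(cost,(*x0,best[1]),method="Nelder-Mead",options=dict(initial_simplex=[(*x0,best[1]),(x0[0]+.01,x0[1],best[1]),(x0[0],x0[1]+.01,best[1]),(*x0,best[1]+.08)]))
    x,y,a=r.x
    print(q,cs,r.x,r.fun)
    if q=="photometer": print("  push",x-.1*np.cos(a),y-.1*np.sin(a))
    else: print("  key",x-.048*np.cos(a),y-.048*np.sin(a))
```

```text
photometer top [287.9, 127.3, 94.8, 121.9] 0.66 8934
photometer scene [244.4, 184.4, 139.4, 99.8] 0.68 8935
console top [161.6, 181.8, 67.5, 72.6] 0.86 4272
console scene [315.5, 149.1, 61.5, 42.9] 0.57 1932
photometer ('top',) [ 0.6005 -0.026   0.166 ] 451.40625
  push 0.5018357436086456 -0.04249971574181571
photometer ('scene',) [ 0.6007 -0.023   0.1767] 884.25
  push 0.5022333658206193 -0.040601966018888776
photometer ('top', 'scene') [ 0.6012 -0.0244  0.1731] 1384.296875
  push 0.5026473029125724 -0.04164355581039485Traceback (most recent call last):
  File "<stdin>", line 35, in <module>
    res = _minimize_neldermead(fun, x0, args, callback, bounds=bounds,
                               **options)
    fxcc = func(xcc)
    fx = function(np.copy(x), *(wrapper_args + args))
  File "<stdin>", line 30, in cost
  File "<stdin>", line 21, in sil
  File "h.py", line 11, in proj
    m=manip.camera_model(cam);K=np.array(m["mtx"]);T=np.array(m["world_to_cam"])
ValueError: time passes only in moves, steps and waits
```

View pics/z1.png

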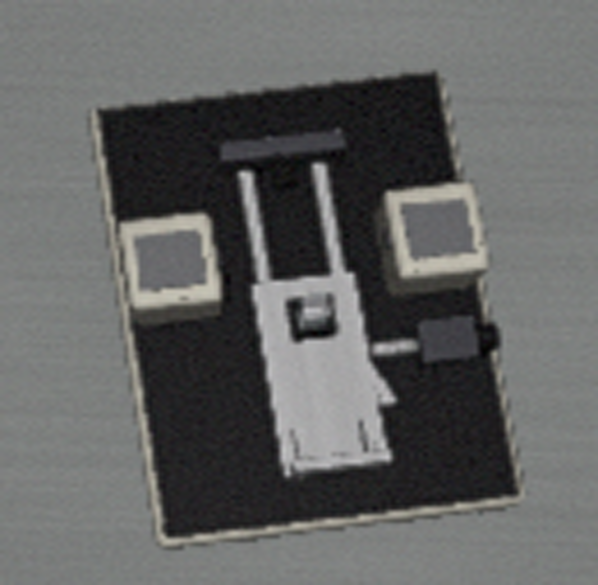

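View pics/z2.png

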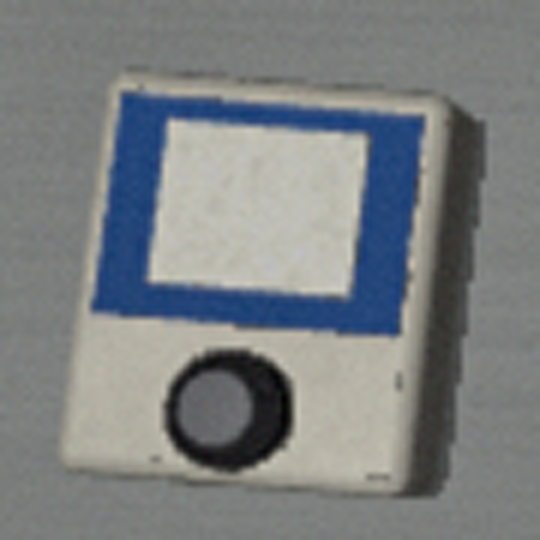

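View pics/z3.png

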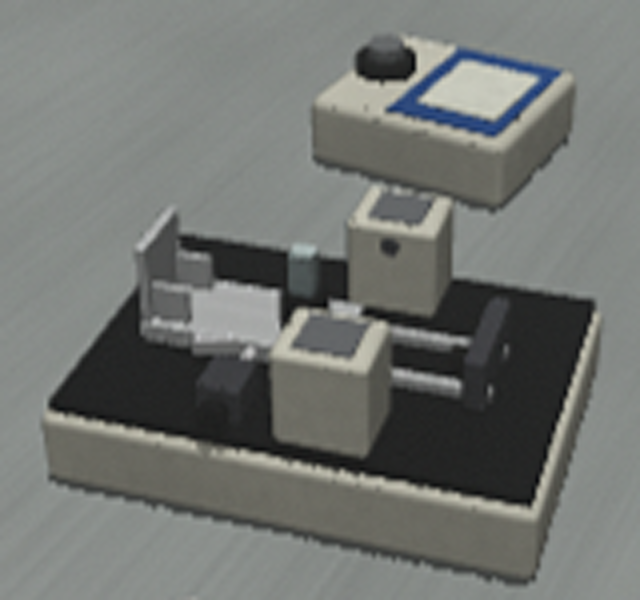

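The zooms agree with the detections. In the top view the deck corners are at about (290.7,137.7), (365,128.7), (383.5,236.9) and (304.8,249.2), and the key top is at about (185.4,237.9). In the scene view the key top is at about (331.3,151).

```bash
sed -i 's/^def ray/_M={}\ndef cm(c):\n    if c not in _M: _M[c]=manip.camera_model(c)\n    return _M[c]\ndef ray/; s/m=manip.camera_model(cam)/m=cm(cam)/' h.py
python3 - <<'E'
from h import *
np.set_printoptions(precision=4,suppress=True)
C=[(290.4,137.3),(364.8,128.4),(383.2,236.6),(304.5,248.9)]
W=np.array([atz("top",c,.05) for c in C]);print(W)
print("centre",W.mean(0))
for i,j in((3,0),(2,1),(1,0),(2,3)):
    d=W[j]-W[i];print(np.hypot(*d[:2]),np.arctan2(d[1],d[0]))
for p in((320,0),): pass
def z3(p): return (235+p[0]/4-.4,140+p[1]/4-.4)
S=[(597,302),(533,500),(48,415)]
for s in S: print("scene deck corner",atz("scene",z3(s),.05))
def tri(a,b):
    A=[];B=[]
    for c,p in (("top",a),("scene",b)):
        o,d=ray(c,p);d=d/np.linalg.norm(d);P=np.eye(3)-np.outer(d,d);A.append(P);B.append(P@o)
    return np.linalg.lstsq(np.vstack(A),np.hstack(B),rcond=None)[0]
K=(150+213/6-.4,170+408/6-.4);Ks=z3((387,44))
print("key",tri(K,Ks),[ (atz("top",K,z),atz("scene",Ks,z)) for z in (.06,.066,.07)])
C=[(150+a/6-.4,170+b/6-.4) for a,b in((115,75),(450,97),(408,492),(65,470))]
W=np.array([atz("top",c,.05) for c in C]);print(W,W.mean(0))
for i,j in((3,0),(2,1),(1,0),(2,3)):
    d=W[j]-W[i];print(np.hypot(*d[:2]),np.arctan2(d[1],d[0]))
E
```

```text
[[ 0.7102  0.0792  0.05  ]
 [ 0.7365 -0.0894  0.05  ]
 [ 0.4918 -0.132   0.05  ]
 [ 0.4605  0.0389  0.05  ]]
centre [ 0.5997 -0.0258  0.05  ]
0.25294994521704495 0.16009473874476907
0.24837435277014422 0.17255680929043182
0.17065783494855594 1.7255237833538815
0.17378949887157982 1.7520614431966377
scene deck corner [0.7135 0.0756 0.05  ]
scene deck corner [ 0.7411 -0.091   0.05  ]
scene deck corner [ 0.5014 -0.141   0.05  ]
key [0.4779 0.2932 0.0673] [(array([0.4773, 0.2951, 0.06  ]), array([0.4716, 0.3083, 0.06  ])), (array([0.4771, 0.2931, 0.066 ]), array([0.4772, 0.2966, 0.066 ])), (array([0.477 , 0.2917, 0.07  ]), array([0.481 , 0.2888, 0.07  ]))]
[[0.5989 0.3445 0.05  ]
 [0.5943 0.2206 0.05  ]
 [0.4495 0.2263 0.05  ]
 [0.454  0.3499 0.05  ]] [0.5242 0.2853 0.05  ]
0.14501762077097813 -0.0370990314124222
0.1448912249316009 -0.03941531358364837
0.1239561568209653 1.5335755649972482
0.12362059770178126 1.5346008285178925
```

Best estimates so far: photometer yaw 0.17, push face (0.5015, -0.0425, 0.089), key (0.477, 0.291, ~0.067). The sizes and heights are consistent. I'll shut the hand, twist to align with the slide and travel high.

```bash
python3 -m pendant '[{"hand":0,"twist":6.2},{"hand":0,"twist":6.2},{"hand":0,"tx":1.9,"ty":-3.0},{"hand":0,"tx":1.9,"ty":-3.0},{"hand":0,"tx":1.9,"ty":-3.0},{"hand":0,"tx":1.9,"ty":-3.0},{"hand":0,"tx":1.9,"ty":-3.0},{"hand":0,"tx":1.9,"ty":-3.0}]'; python3 -m pendant '[{"hand":0,"tx":1.9,"ty":-3.0},{"hand":0,"tx":1.9,"ty":-3.0},{"hand":0,"tx":1.9,"ty":-3.0},{"hand":0,"tx":1.9,"ty":-3.0},{"hand":0,"tx":1.9,"ty":-3.0},{"hand":0,"tx":1.9,"ty":-3.0},{"hand":0}]'
cat > st.py <<'E'
from h import *
from scipy.spatial.transform import Rotation as Ro
np.set_printoptions(precision=4,suppress=True)
def st(target=None):
    s=manip.state();q=s["ee_rot"];R=Ro.from_quat([q[1],q[2],q[3],q[0]]).as_matrix()
    print(s["time_s"],s["eef_pos"],"xyaw",np.arctan2(R[1,0],R[0,0]),"z",R[:,2],"F",s["contact_force"],s["gripper_width"])
    if target is not None: print("shift cm",R.T@(np.array(target)-s["eef_pos"])*100)
    return s
E
python3 -c "
from st import *
st((.4572,-.0501,.080))"
```

```text
1.3 [ 0.2357 -0.5788  0.2054] xyaw 0.3867490220324868 z [ 0.  0. -1.] F [ 0.8176 -0.2943 -0.0338] 1.0015029963680153
shift cm [ 40.4529 -40.6157  12.5385]validation failed for argument at $[0]...
validation failed for argument at $[0]...
```

```bash
python3 -m pendant '[{"hand":0,"tx":0,"ty":0,"tz":0,"twist":6.2},{"hand":0,"tx":0,"ty":0,"tz":0,"twist":6.2},{"hand":0,"tx":1.9,"ty":-3.0,"tz":0,"twist":0},{"hand":0,"tx":1.9,"ty":-3.0,"tz":0,"twist":0},{"hand":0,"tx":1.9,"ty":-3.0,"tz":0,"twist":0},{"hand":0,"tx":1.9,"ty":-3.0,"tz":0,"twist":0},{"hand":0,"tx":1.9,"ty":-3.0,"tz":0,"twist":0},{"hand":0,"tx":1.9,"ty":-3.0,"tz":0,"twist":0}]'
python3 -c "
from st import *
st((.4572,-.0501,.080))"
```

```text
time_s: 2.1
eef_pos: [0.318, -0.3809, 0.2055]
ee_rot: [0.0, 0.996, 0.085, 0.0]
contact_force: [1.0, -0.5, 0.9]
gripper_width: -0.002
2.1 [ 0.318  -0.3809  0.2055] xyaw 0.17002354713099718 z [ 0.0004 -0.0003 -1.    ] F [ 0.994  -0.5468  0.931 ] -0.0016428366710420678
shift cm [ 19.3118 -30.2489  12.5479]
```

```bash
python3 -m pendant '[{"hand":0,"tx":2.3,"ty":-3.6,"tz":0,"twist":0},{"hand":0,"tx":2.3,"ty":-3.6,"tz":0,"twist":0},{"hand":0,"tx":2.3,"ty":-3.6,"tz":0,"twist":0},{"hand":0,"tx":2.3,"ty":-3.6,"tz":0,"twist":0},{"hand":0,"tx":2.3,"ty":-3.6,"tz":0,"twist":0},{"hand":0,"tx":2.3,"ty":-3.6,"tz":0,"twist":0},{"hand":0,"tx":2.3,"ty":-3.6,"tz":0,"twist":0},{"hand":0,"tx":0,"ty":0,"tz":0,"twist":0}]'
python3 -c "
from st import *
st((.4572,-.0501,.080));save('top','top2.png')"
```

```text
time_s: 2.9
eef_pos: [0.4349, -0.1023, 0.2057]
ee_rot: [-0.001, 0.996, 0.088, 0.001]
contact_force: [0.4, -0.6, 0.4]
gripper_width: -0.002
2.9 [ 0.4349 -0.1023  0.2057] xyaw 0.176556303835457 z [ 0.0015  0.0017 -1.    ] F [ 0.4465 -0.5516  0.3659] -0.0015012082326320835
shift cm [ 3.0876 -4.7321 12.5836]
```

View pics/top2.png

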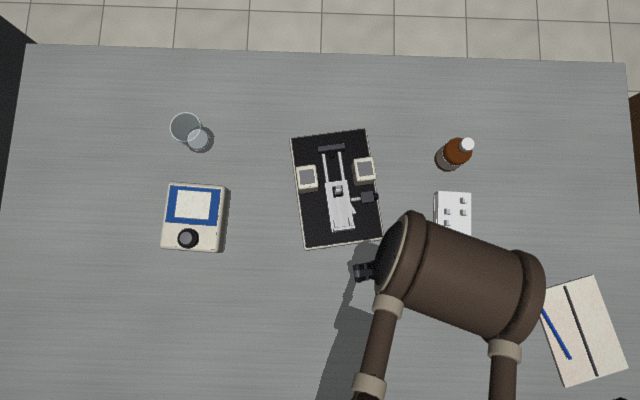

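The wrist passes above the rack and the gripper is at about (365,272), with nothing disturbed. I'll finish the approach and descend.

```bash
python3 -m pendant '[{"hand":0,"tx":1.5,"ty":-2.3,"tz":0,"twist":0.2},{"hand":0,"tx":1.5,"ty":-2.4,"tz":0,"twist":0.2},{"hand":0,"tx":0,"ty":0,"tz":3,"twist":0},{"hand":0,"tx":0,"ty":0,"tz":3,"twist":0},{"hand":0,"tx":0,"ty":0,"tz":3,"twist":0},{"hand":0,"tx":0,"ty":0,"tz":2,"twist":0},{"hand":0,"tx":0,"ty":0,"tz":0,"twist":0},{"hand":0,"tx":0,"ty":0,"tz":0,"twist":0}]'
python3 -c "
from st import *
st((.4572,-.0501,.080));f=save('top','top3.png');g=save('scene','scene3.png')
print(manip.place_of('scene','push_face')[:1],proj('scene',manip.state()['eef_pos']))
a=cv2.resize(f[180:290,290:400],None,fx=4,fy=4);b=cv2.resize(g[150:260,230:320],None,fx=4,fy=4)
cv2.imwrite('pics/c3.png',np.hstack([a,b])[:,:,::-1].copy())"
```

```text
time_s: 3.75
eef_pos: [0.4551, -0.0562, 0.0955]
ee_rot: [0.0, 0.997, 0.081, -0.0]
contact_force: [0.0, -0.4, 0.2]
gripper_width: 0.003
3.75 [ 0.4551 -0.0562  0.0955] xyaw 0.1620015693868292 z [-0.0005 -0.0002 -1.    ] F [ 0.0102 -0.4462  0.1592] 0.0027254777932269286
shift cm [ 0.3042 -0.5637  1.5533]
[{'point': [271.7, 205.1], 'confidence': 0.76}] [251.0879 198.1966]
```

View pics/c3.png

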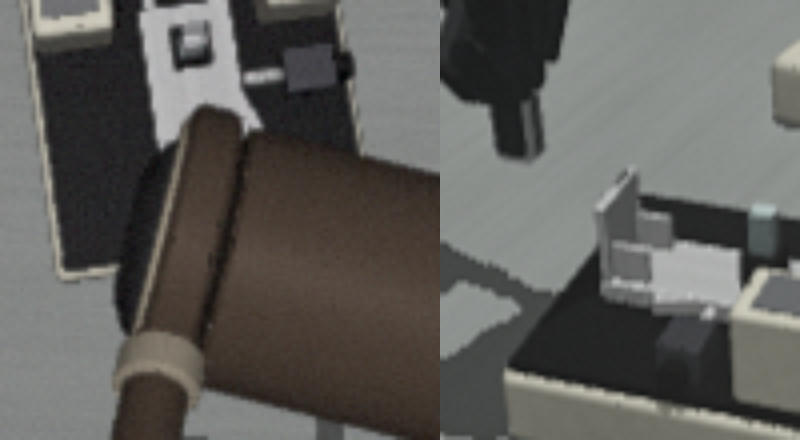

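The scene crop shows the shut fingertips in front of the plate with a clear gap. I'll lower, centre, then approach slowly.

```bash
python3 -m pendant '[{"hand":0,"tx":0,"ty":-0.55,"tz":0.8,"twist":-0.4},{"hand":0,"tx":0,"ty":0,"tz":0.7,"twist":0},{"hand":0,"tx":0.8,"ty":0,"tz":0,"twist":0},{"hand":0,"tx":0.8,"ty":0,"tz":0,"twist":0},{"hand":0,"tx":0.6,"ty":0,"tz":0,"twist":0},{"hand":0,"tx":0.5,"ty":0,"tz":0,"twist":0},{"hand":0,"tx":0,"ty":0,"tz":0,"twist":0},{"hand":0,"tx":0,"ty":0,"tz":0,"twist":0}]'
python3 -c "
from st import *
st((.5015,-.0425,.080));g=save('scene','scene4.png')
cv2.imwrite('pics/c4.png',cv2.resize(g[150:260,230:370],None,fx=5,fy=5)[:,:,::-1].copy())"
```

```text
time_s: 4.7
eef_pos: [0.481, -0.0451, 0.0803]
ee_rot: [-0.0, 0.996, 0.085, -0.0]
contact_force: [0.6, 0.1, 0.3]
gripper_width: -0.003
4.7 [ 0.481  -0.0451  0.0803] xyaw 0.17062436284910212 z [-0.0003 -0.     -1.    ] F [0.6445 0.0736 0.2629] -0.002626531445160238
shift cm [2.064  0.0966 0.0343]
```

View pics/c4.png

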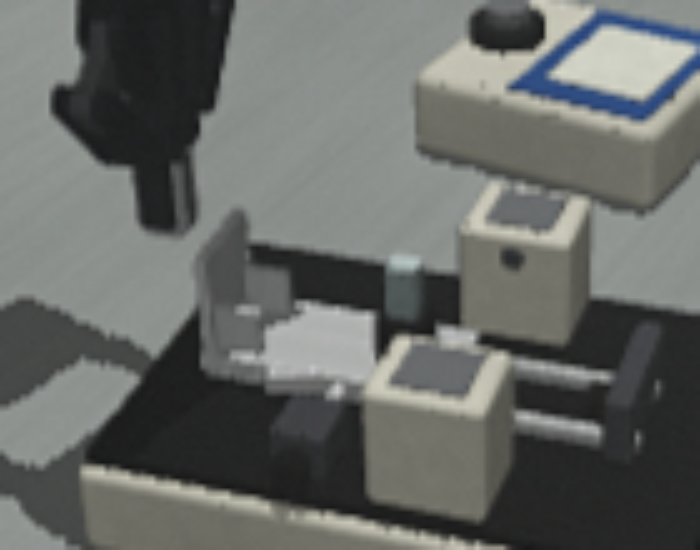

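```bash
python3 -c "
from st import *
p=manip.state()['eef_pos'];print(proj('scene',p))
for n,q in (('face',(.5015,-.0425,.089)),('platetop-L',(.5015-.022*.17,-.0425+.022,.109)),('platetop-R',(.5015+.022*.17,-.0425-.022,.109)),('platebot',(.5015+.022*.17,-.0425-.022,.064))): print(n,proj('scene',q))
print(manip.outline_of('scene','push_face')[0]['bbox'])
for z in (.08,.1,.12): print(z,[atz('scene',x,z) for x in ((263,196),)])
"
```

```text
[263.9066 204.9163]
face [272.2206 203.2486]
platetop-L [275.647  190.1262]
platetop-R [267.0558 200.6965]
platebot [268.9385 218.5259]
[267.9, 195.3, 59.0, 34.0]
0.08 [array([ 0.4574, -0.0148,  0.08  ])]
0.1 [array([ 0.4778, -0.041 ,  0.1   ])]
0.12 [array([ 0.4982, -0.0672,  0.12  ])]
```

```bash
python3 -c "
import cv2,numpy as np
g=cv2.imread('pics/scene4.png')[140:240,220:300]
g=np.clip(255*(g/255.)**0.5,0,255).astype(np.uint8)
g=cv2.resize(g,None,fx=6,fy=6,interpolation=cv2.INTER_NEAREST)
cv2.circle(g,(int((263.9-220+.5)*6),int((204.9-140+.5)*6)),4,(0,0,255),1)
cv2.imwrite('pics/c5.png',g)"
```

```text
(no output)
```

View pics/c5.png

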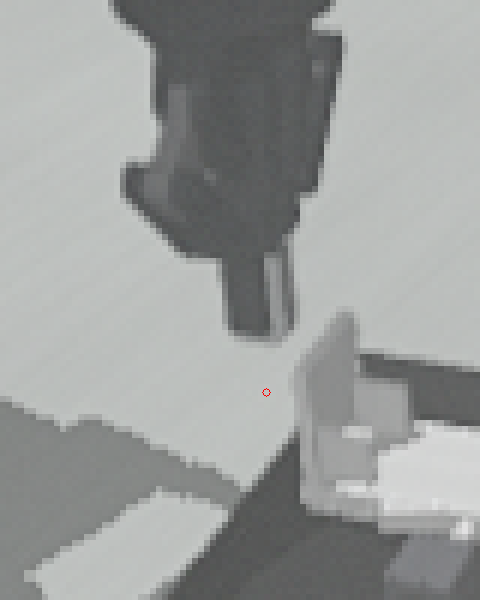

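The visible fingertip ends about 9 px above the projected TCP, so the real tip may sit up to 20 mm higher than reported. A reported z of 0.070 works in both cases: it is above the deck and within the plate's height. I'll lower 1 cm, then find contact.

```bash
python3 -m pendant '[{"hand":0,"tx":0,"ty":0.1,"tz":0.5,"twist":0},{"hand":0,"tx":0,"ty":0,"tz":0.5,"twist":0},{"hand":0,"tx":0.4,"ty":0,"tz":0,"twist":0},{"hand":0,"tx":0.3,"ty":0,"tz":0,"twist":0},{"hand":0,"tx":0.3,"ty":0,"tz":0,"twist":0},{"hand":0,"tx":0.3,"ty":0,"tz":0,"twist":0},{"hand":0,"tx":0,"ty":0,"tz":0,"twist":0}]'
python3 -c "
from st import *
st((.5015,-.0425,.080));g=save('scene','scene6.png')
g=cv2.resize(g[150:260,230:370],None,fx=5,fy=5)
cv2.imwrite('pics/c6.png',g[:,:,::-1].copy())"
```

```text
time_s: 5.5
eef_pos: [0.4936, -0.0439, 0.0703]
ee_rot: [0.0, 0.996, 0.085, -0.001]
contact_force: [-3.0, -1.2, 1.4]
gripper_width: 0.001
5.5 [ 0.4936 -0.0439  0.0703] xyaw 0.17078162232492353 z [-0.0014 -0.0002 -1.    ] F [-2.9936 -1.1638  1.3641] 0.0008906487553867431
shift cm [ 0.8011 -0.008  -0.9703]
```

View pics/c6.png

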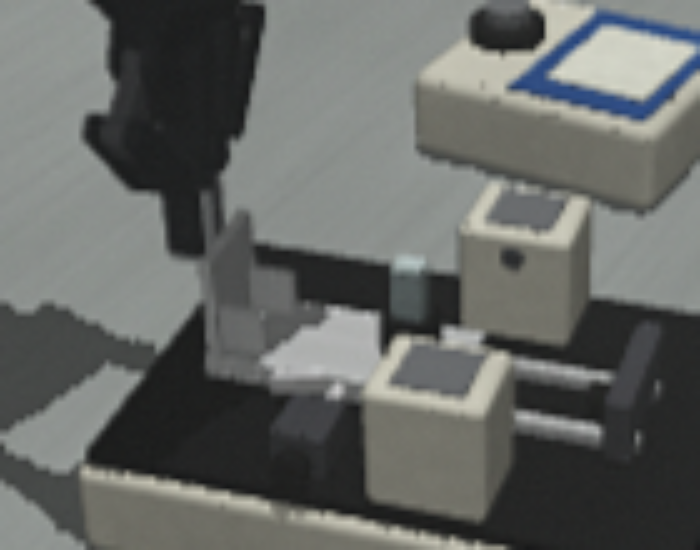

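Contact is made: about 3 N back and the tips are on the upper part of the plate. Pushing on.

```bash
python3 -m pendant '[{"hand":0,"tx":0.7,"ty":0,"tz":0,"twist":0},{"hand":0,"tx":0.7,"ty":0,"tz":0,"twist":0},{"hand":0,"tx":0.7,"ty":0,"tz":0,"twist":0},{"hand":0,"tx":0.7,"ty":0,"tz":0,"twist":0},{"hand":0,"tx":0.7,"ty":0,"tz":0,"twist":0},{"hand":0,"tx":0.7,"ty":0,"tz":0,"twist":0},{"hand":0,"tx":0.6,"ty":0,"tz":0,"twist":0},{"hand":0,"tx":0,"ty":0,"tz":0,"twist":0}]'
python3 -c "
from st import *
st((.5015,-.0425,.080));g=save('scene','scene7.png')
g=cv2.resize(g[150:260,230:370],None,fx=5,fy=5)
cv2.imwrite('pics/c7.png',g[:,:,::-1].copy())"
```

```text
time_s: 6.35
eef_pos: [0.5417, -0.0355, 0.07]
ee_rot: [-0.0, 0.996, 0.085, -0.0]
contact_force: [-3.9, -1.1, 1.4]
gripper_width: 0.005
6.35 [ 0.5417 -0.0355  0.07  ] xyaw 0.17056331220048176 z [-0.0003  0.0002 -1.    ] F [-3.9006 -1.1226  1.4323] 0.005064402617314674
shift cm [-4.078   0.0076 -0.9973]
```

View pics/c7.png

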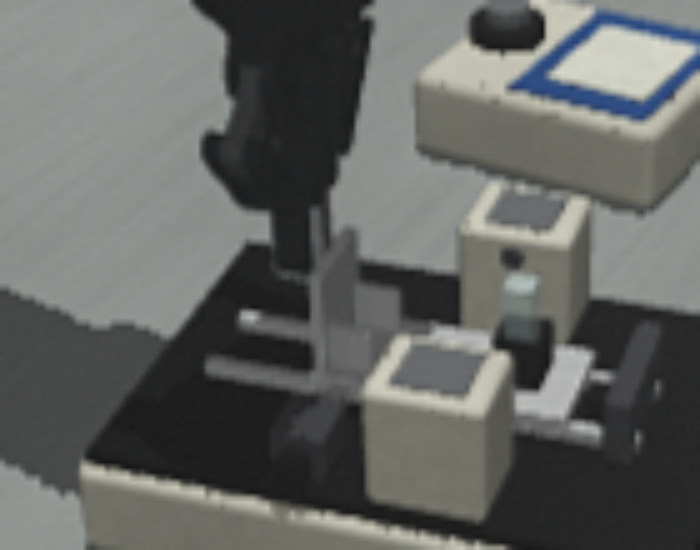

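The slide is well in and the tray is close to the end stop. I'll creep until the force rises.

```bash
python3 -m pendant '[{"hand":0,"tx":0.3,"ty":0,"tz":0,"twist":0},{"hand":0,"tx":0.2,"ty":0,"tz":0,"twist":0},{"hand":0,"tx":0,"ty":0,"tz":0,"twist":0}]'
python3 -c "
from st import *
st((.5015,-.0425,.080))"
```

```text
time_s: 6.7
eef_pos: [0.5457, -0.0348, 0.0701]
ee_rot: [-0.0, 0.996, 0.085, -0.0]
contact_force: [-5.5, -1.0, -0.3]
gripper_width: -0.004
6.7 [ 0.5457 -0.0348  0.0701] xyaw 0.17035920097669763 z [-0.001   0.0001 -1.    ] F [-5.461  -0.9937 -0.3443] -0.004455281261234309
shift cm [-4.4853  0.007  -0.9874]
```

```bash
python3 -m pendant '[{"hand":0,"tx":0.2,"ty":0,"tz":0,"twist":0},{"hand":0,"tx":0,"ty":0,"tz":0,"twist":0}]'; python3 -m pendant '[{"hand":0,"tx":0.2,"ty":0,"tz":0,"twist":0},{"hand":0,"tx":0,"ty":0,"tz":0,"twist":0}]'
```

```text
time_s: 6.9
eef_pos: [0.5456, -0.0348, 0.07]
ee_rot: [-0.0, 0.996, 0.085, -0.003]
contact_force: [-8.9, -2.1, 4.0]
gripper_width: 0.004
time_s: 7.1
eef_pos: [0.5455, -0.0348, 0.07]
ee_rot: [-0.0, 0.996, 0.086, -0.005]
contact_force: [-13.5, -3.4, 7.2]
gripper_width: 0.0
```

The position has stalled and the force has risen to 14 N, so the slide is at the end stop. Now I'll retreat smoothly.

```bash
python3 -m pendant '[{"hand":0,"tx":-0.6,"ty":0,"tz":0,"twist":0},{"hand":0,"tx":-0.6,"ty":0,"tz":0,"twist":0},{"hand":0,"tx":-0.6,"ty":0,"tz":0,"twist":0},{"hand":0,"tx":-0.6,"ty":0,"tz":0,"twist":0},{"hand":0,"tx":-0.8,"ty":0,"tz":0,"twist":0},{"hand":0,"tx":-1,"ty":0,"tz":0,"twist":0},{"hand":0,"tx":-1,"ty":0,"tz":0,"twist":0},{"hand":0,"tx":0,"ty":0,"tz":0,"twist":0}]'
python3 -c "
from st import *
st((.5015,-.0425,.080));g=save('scene','scene8.png')
r=manip.place_of('scene','cuvette')[0];print(r,atz('scene',r['point'],.064),proj('scene',(.6195,-.0224,.064)),proj('scene',(.6004-.065*.9856,-.0257-.065*.169,.089)),manip.place_of('scene','push_face')[:1])
g=cv2.resize(g[150:260,230:370],None,fx=5,fy=5)
cv2.imwrite('pics/c8.png',g[:,:,::-1].copy())"
```

```text
time_s: 7.9
eef_pos: [0.4978, -0.0431, 0.0706]
ee_rot: [-0.0, 0.996, 0.085, 0.0]
contact_force: [0.1, 0.2, 0.0]
gripper_width: 0.0
7.9 [ 0.4978 -0.0431  0.0706] xyaw 0.16990961818129924 z [ 0.0001  0.0001 -1.    ] F [0.0876 0.1763 0.018 ] 0.000466015907828033
shift cm [ 0.3731 -0.0004 -0.942 ]
{'point': [326.5, 220.8], 'confidence': 0.52} [ 0.619  -0.0175  0.064 ] [325.6724 222.0808] [287.491  205.8353] [{'point': [287.4, 208.6], 'confidence': 0.94}]
```

View pics/c8.png

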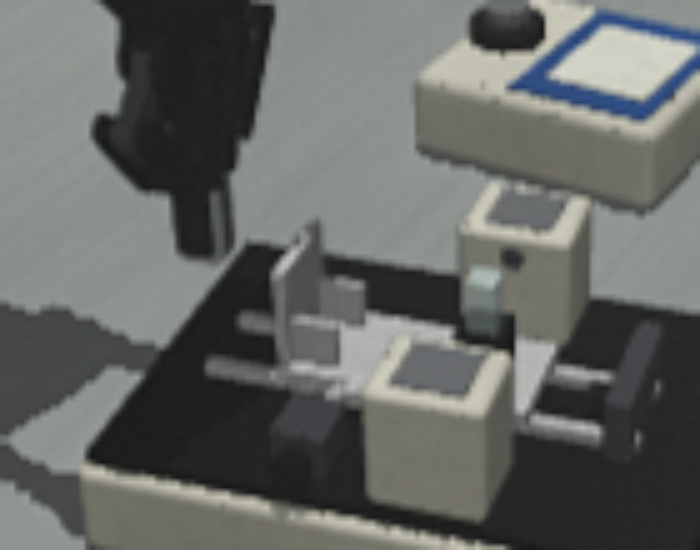

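The slide is latched: the push face detection at (287,209) matches the predicted 0.035 position at (287.5,206). The cuvette is upright in the beam at (326.5,221), and the fingers are free. I'll rise and go to the key.

```bash
python3 -m pendant '[{"hand":0,"tx":-1,"ty":0,"tz":-1,"twist":0},{"hand":0,"tx":-1,"ty":0,"tz":-3,"twist":0},{"hand":0,"tx":0,"ty":0,"tz":-3,"twist":0},{"hand":0,"tx":0,"ty":0,"tz":-3,"twist":0},{"hand":0,"tx":0.7,"ty":-4,"tz":0,"twist":0},{"hand":0,"tx":0.7,"ty":-4,"tz":0,"twist":0},{"hand":0,"tx":0.7,"ty":-4,"tz":0,"twist":0},{"hand":0,"tx":0.7,"ty":-4,"tz":0,"twist":0}]'; python3 -m pendant '[{"hand":0,"tx":0.7,"ty":-4,"tz":0,"twist":0},{"hand":0,"tx":0.7,"ty":-4,"tz":0,"twist":0},{"hand":0,"tx":0.7,"ty":-4,"tz":0,"twist":0},{"hand":0,"tx":0.7,"ty":-4,"tz":0,"twist":0},{"hand":0,"tx":0,"ty":0,"tz":0,"twist":0},{"hand":0,"tx":0,"ty":0,"tz":0,"twist":0}]'
python3 -c "
from st import *
st((.477,.291,.12))
f=save('top','top9.png');g=save('scene','scene9.png')
a=cv2.resize(f[180:290,150:260],None,fx=4,fy=4);b=cv2.resize(g[100:210,280:370],None,fx=4,fy=4)
cv2.imwrite('pics/c9.png',np.hstack([a,b])[:,:,::-1].copy())"
```

```text
time_s: 8.85
eef_pos: [0.4803, 0.1176, 0.1709]
ee_rot: [-0.0, 0.996, 0.085, 0.001]
contact_force: [0.4, 0.1, -0.2]
gripper_width: 0.001
time_s: 9.45
eef_pos: [0.4801, 0.2793, 0.1703]
ee_rot: [0.0, 0.996, 0.086, 0.0]
contact_force: [0.0, -0.1, -0.8]
gripper_width: 0.002
9.45 [0.4801 0.2793 0.1703] xyaw 0.17292585691424556 z [ 0.0002 -0.0005 -1.    ] F [ 0.0027 -0.0534 -0.782 ] 0.0022497240224806513
shift cm [-0.1008 -1.2068  5.0261]
```

View pics/c9.png

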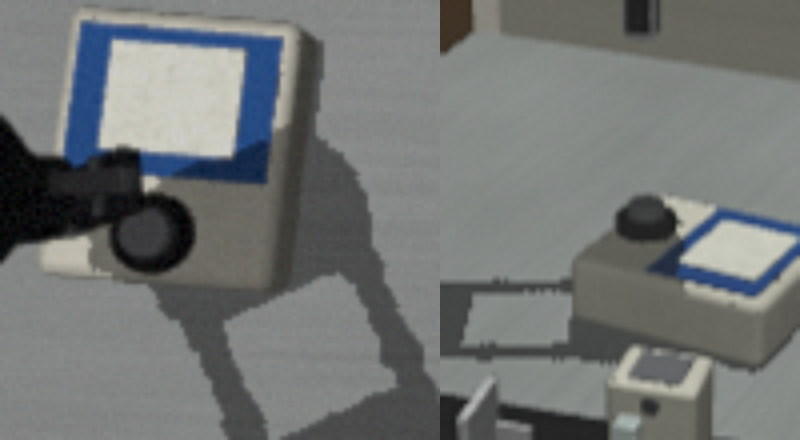

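```bash
python3 -m pendant '[{"hand":0,"tx":-0.1,"ty":-1.2,"tz":0,"twist":0},{"hand":0,"tx":0,"ty":0,"tz":2.5,"twist":0},{"hand":0,"tx":0,"ty":0,"tz":2.5,"twist":0},{"hand":0,"tx":0,"ty":0,"tz":2.0,"twist":0},{"hand":0,"tx":0,"ty":0,"tz":0,"twist":0},{"hand":0,"tx":0,"ty":0,"tz":0,"twist":0}]'
python3 -c "
from st import *
st((.477,.291,.067))
f=save('top','top10.png');g=save('scene','scene10.png')
print(proj('scene',manip.state()['eef_pos']),proj('top',manip.state()['eef_pos']),proj('top',(.477,.291,.067)))
a=cv2.resize(f[180:290,150:260],None,fx=4,fy=4);b=cv2.resize(g[100:210,280:370],None,fx=4,fy=4)
cv2.imwrite('pics/c10.png',np.hstack([a,b])[:,:,::-1].copy())"
```

```text
time_s: 10.15
eef_pos: [0.477, 0.2897, 0.1005]
ee_rot: [0.0, 0.996, 0.085, -0.0]
contact_force: [0.0, 0.1, 0.3]
gripper_width: 0.0
10.15 [0.477  0.2897 0.1005] xyaw 0.1692528312105086 z [-0.0006 -0.0001 -1.    ] F [0.0125 0.1433 0.2835] 0.00019253737552684243
shift cm [ 0.0208 -0.1275  3.3454]
[330.7462 139.7577] [180.3314 236.2839] [185.9083 237.6586]
```

View pics/c10.png

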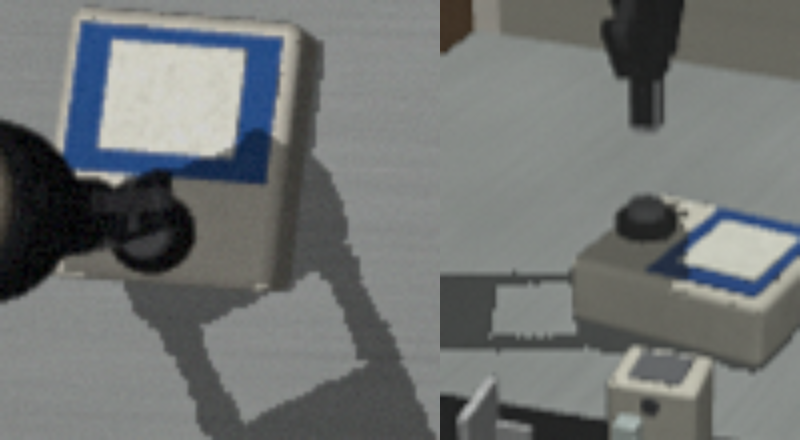

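The tip is straight above the key: column 331 in the scene view for both. Again it appears about 8 px higher than the TCP projection. I'll descend with force checks.

```bash
python3 -m pendant '[{"hand":0,"tx":0,"ty":-0.1,"tz":1.0,"twist":0},{"hand":0,"tx":0,"ty":0,"tz":1.0,"twist":0},{"hand":0,"tx":0,"ty":0,"tz":0.5,"twist":0},{"hand":0,"tx":0,"ty":0,"tz":0.4,"twist":0},{"hand":0,"tx":0,"ty":0,"tz":0,"twist":0}]'; python3 -m pendant '[{"hand":0,"tx":0,"ty":0,"tz":0.3,"twist":0},{"hand":0,"tx":0,"ty":0,"tz":0.3,"twist":0},{"hand":0,"tx":0,"ty":0,"tz":0,"twist":0}]'
python3 -c "
from st import *
st((.477,.291,.067))
f=save('top','top11.png');g=save('scene','scene11.png')
a=cv2.resize(f[180:290,150:260],None,fx=4,fy=4);b=cv2.resize(g[100:210,280:370],None,fx=4,fy=4)
cv2.imwrite('pics/c11.png',np.hstack([a,b])[:,:,::-1].copy())"
```

```text
time_s: 10.75
eef_pos: [0.4761, 0.2907, 0.0704]
ee_rot: [0.0, 0.996, 0.085, -0.001]
contact_force: [0.3, -0.5, 0.4]
gripper_width: 0.004
time_s: 11.05
eef_pos: [0.4766, 0.291, 0.065]
ee_rot: [0.0, 0.996, 0.085, -0.0]
contact_force: [-0.1, 0.8, 0.3]
gripper_width: -0.001
11.05 [0.4766 0.291  0.065 ] xyaw 0.17040716802164285 z [-0.0006 -0.0003 -1.    ] F [-0.101   0.7607  0.2549] -0.0008865022661958546
shift cm [ 0.0399  0.003  -0.1975]
```

View pics/c11.png

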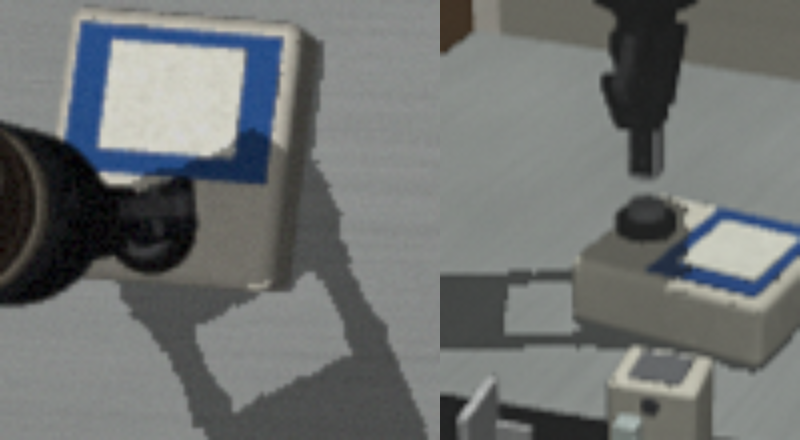

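No contact yet at a reported z of 0.065, and the picture shows the gap, so the tip really is about 2 cm higher than reported. I'll keep going in small steps.

```bash
python3 -m pendant '[{"hand":0,"tx":0,"ty":0,"tz":0.4,"twist":0},{"hand":0,"tx":0,"ty":0,"tz":0.4,"twist":0},{"hand":0,"tx":0,"ty":0,"tz":0.3,"twist":0},{"hand":0,"tx":0,"ty":0,"tz":0,"twist":0}]'; python3 -m pendant '[{"hand":0,"tx":0,"ty":0,"tz":0.3,"twist":0},{"hand":0,"tx":0,"ty":0,"tz":0,"twist":0}]'
python3 -c "
from st import *
st((.477,.291,.067))
f=save('top','top12.png');g=save('scene','scene12.png')
a=cv2.resize(f[180:290,150:260],None,fx=4,fy=4);b=cv2.resize(g[100:210,280:370],None,fx=4,fy=4)
cv2.imwrite('pics/c12.png',np.hstack([a,b])[:,:,::-1].copy())"
```

```text
time_s: 11.55
eef_pos: [0.4762, 0.2908, 0.0536]
ee_rot: [0.0, 0.996, 0.085, -0.001]
contact_force: [0.4, 0.1, 0.2]
gripper_width: 0.0
time_s: 11.75
eef_pos: [0.4766, 0.2909, 0.051]
ee_rot: [0.0, 0.996, 0.085, -0.0]
contact_force: [-0.2, -0.4, -0.4]
gripper_width: -0.001
11.75 [0.4766 0.2909 0.051 ] xyaw 0.1702964476683214 z [-0.0006 -0.0003 -1.    ] F [-0.1717 -0.3968 -0.4102] -0.001400154149215255
shift cm [ 0.0401 -0.0018 -1.6025]
```

View pics/c12.png

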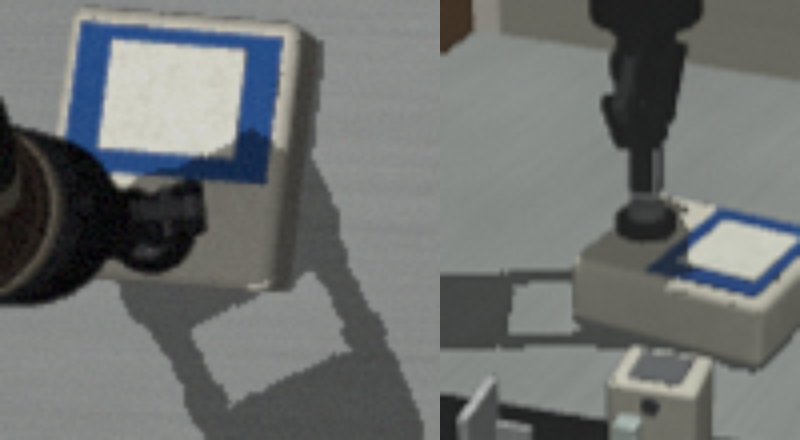

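The tip is almost on the key and over it. I'll press in 2 mm steps.

```bash
for i in 1; do python3 -m pendant '[{"hand":0,"tx":0,"ty":0,"tz":0.3,"twist":0},{"hand":0,"tx":0,"ty":0,"tz":0,"twist":0}]'; python3 -m pendant '[{"hand":0,"tx":0,"ty":0,"tz":0.3,"twist":0},{"hand":0,"tx":0,"ty":0,"tz":0,"twist":0}]'; done
```

```text
time_s: 12.05
eef_pos: [0.4766, 0.291, 0.0481]
ee_rot: [0.0, 0.996, 0.085, -0.0]
contact_force: [0.1, 0.5, -0.0]
gripper_width: -0.0
time_s: 12.25
eef_pos: [0.477, 0.2912, 0.0453]
ee_rot: [-0.0, 0.996, 0.085, 0.0]
contact_force: [0.1, 0.5, 1.3]
gripper_width: -0.002
```

```bash
python3 -m pendant '[{"hand":0,"tx":0,"ty":0,"tz":0.3,"twist":0},{"hand":0,"tx":0,"ty":0,"tz":0,"twist":0}]'; python3 -m pendant '[{"hand":0,"tx":0,"ty":0,"tz":0.2,"twist":0},{"hand":0,"tx":0,"ty":0,"tz":0,"twist":0}]';  python3 -m pendant '[{"hand":0,"tx":0,"ty":0,"tz":0.2,"twist":0},{"hand":0,"tx":0,"ty":0,"tz":0,"twist":0}]'
```

```text
time_s: 12.45
eef_pos: [0.4772, 0.2913, 0.0425]
ee_rot: [-0.0, 0.996, 0.085, 0.0]
contact_force: [-0.0, 0.0, 2.1]
gripper_width: -0.005
time_s: 12.65
eef_pos: [0.4772, 0.2912, 0.0405]
ee_rot: [-0.0, 0.996, 0.085, 0.0]
contact_force: [0.5, 0.0, 2.7]
gripper_width: -0.001
time_s: 12.85
eef_pos: [0.4772, 0.2912, 0.04]
ee_rot: [0.0, 0.996, 0.085, -0.0]
contact_force: [-2.8, -0.9, 11.6]
gripper_width: 0.002
```

```bash
python3 -c "
from st import *
st()
f=save('top','top13.png');g=save('scene','scene13.png')
st()
a=cv2.resize(f[180:290,150:260],None,fx=4,fy=4);b=cv2.resize(g[120:175,305:360],None,fx=8,fy=8)
cv2.imwrite('pics/c13.png',np.hstack([a,b])[:,:,::-1].copy())"
```

```text
12.85 [0.4772 0.2912 0.04  ] xyaw 0.1704075862824863 z [-0.     -0.0001 -1.    ] F [-2.7807 -0.9172 11.5608] 0.002463936016053639
12.95 [0.4772 0.2913 0.04  ] xyaw 0.1704969985817275 z [ 0.0001  0.     -1.    ] F [-2.7123 -1.6169 11.7763] -0.0026161927838773834
```

View pics/c13.png

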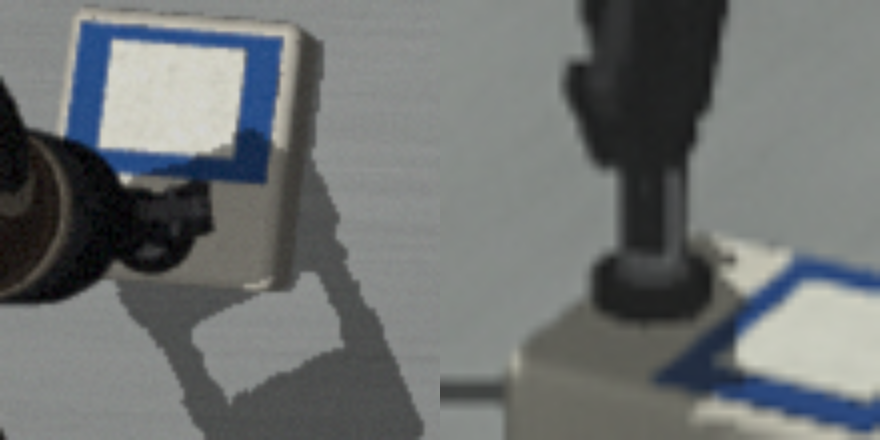

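The tip is centred on the key, which is pressed into its housing. One more millimetre to confirm the stop, then release.

```bash
python3 -m pendant '[{"hand":0,"tx":0,"ty":0,"tz":0.1,"twist":0},{"hand":0,"tx":0,"ty":0,"tz":0,"twist":0}]'; python3 -m pendant '[{"hand":0,"tx":0,"ty":0,"tz":-0.5,"twist":0},{"hand":0,"tx":0,"ty":0,"tz":-0.5,"twist":0},{"hand":0,"tx":0,"ty":0,"tz":-1,"twist":0},{"hand":0,"tx":0,"ty":0,"tz":-2,"twist":0},{"hand":0,"tx":0,"ty":0,"tz":-3,"twist":0},{"hand":0,"tx":0,"ty":0,"tz":-3,"twist":0},{"hand":0,"tx":-3,"ty":0,"tz":-1,"twist":0},{"hand":0,"tx":-3,"ty":0,"tz":0,"twist":0}]'; python3 -m pendant '[{"hand":0,"tx":-3,"ty":0,"tz":0,"twist":0},{"hand":0,"tx":0,"ty":0,"tz":0,"twist":0},{"hand":0,"tx":0,"ty":0,"tz":0,"twist":0}]'
python3 -c "
from st import *
st()
f=save('top','top14.png');g=save('scene','scene14.png')
for c in('top','scene'):
  for q in('cuvette','push_face','read_key_top'):
    r=manip.place_of(c,q);print(c,q,r[:1])
print([proj(c,(.6004+.02*.9856,-.0257+.02*.169,.064)) for c in('top','scene')],[proj(c,(.6004-.065*.9856,-.0257-.065*.169,.089)) for c in('top','scene')])
a=cv2.resize(f[120:255,160:390],None,fx=3,fy=3);b=cv2.resize(g[140:290,235:395],None,fx=3,fy=3)
cv2.imwrite('pics/c14a.png',a[:,:,::-1].copy());cv2.imwrite('pics/c14b.png',b[:,:,::-1].copy())"
```

```text
time_s: 13.15
eef_pos: [0.4772, 0.2913, 0.0399]
ee_rot: [0.0, 0.996, 0.085, -0.0]
contact_force: [-4.9, -2.3, 16.3]
gripper_width: -0.0
time_s: 13.95
eef_pos: [0.4191, 0.2817, 0.1499]
ee_rot: [-0.001, 0.996, 0.085, 0.002]
contact_force: [-0.2, 0.2, -0.7]
gripper_width: -0.001
time_s: 14.25
eef_pos: [0.3879, 0.2758, 0.1474]
ee_rot: [-0.0, 0.996, 0.085, 0.0]
contact_force: [0.6, -0.1, -0.2]
gripper_width: 0.0
14.25 [0.3879 0.2758 0.1474] xyaw 0.17111684567741622 z [ 0.0005  0.0001 -1.    ] F [ 0.5818 -0.0986 -0.2054] 0.00023636605470114417
top cuvette [{'point': [337.0, 177.1], 'confidence': 0.61}]
top push_face [{'point': [342.7, 213.9], 'confidence': 0.83}]
top read_key_top [{'point': [187.6, 236.6], 'confidence': 0.51}]
scene cuvette [{'point': [324.8, 221.5], 'confidence': 0.38}]
scene push_face [{'point': [284.9, 208.1], 'confidence': 0.66}]
scene read_key_top [{'point': [330.3, 147.7], 'confidence': 0.45}]
[array([334.6166, 176.2678]), array([325.951 , 222.1365])] [array([341.1889, 213.1446]), array([287.491 , 205.8353])]
```

View pics/c14a.png

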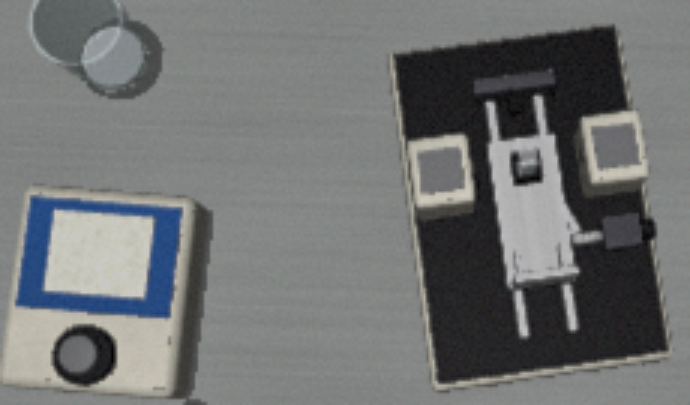

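View pics/c14b.png

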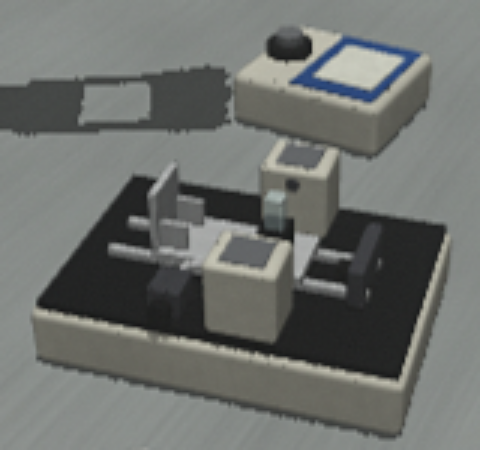

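The slide is latched, with its tooth just past the pin. The cuvette stands between the housings (top view 337,177), the key is up (187,237), and the robot is clear. Handing in.

```bash
python3 -c "
from cell import manip
print(manip.hand_in())"
```

```text
the job is handed in; nothing more can be done
None
```

I pushed the slide to its end stop, let it spring back and latch, then pressed the read key once and let it come up. I handed the job in at about 14.6 s; no verdict was reported.

- **End stop:** the tool stopped moving while the contact force rose from about 5.5 N to 14 N.
- **Latch:** the push face showed up about 3 px from where a latched slide (0.035 m) should be. The cuvette stood upright within about 3 px of the beam point. The force read about 0 with the fingers clear.
- **Read key:** it bottomed out after roughly 6 mm, and the force rose from about 3 N to 16 N. The spring force I read before the stop was about 2.7 N, a little under the stated 4 N.
- **Last pictures:** the slide was still latched, the cuvette was in the beam and the key was up. The beaker had not moved and the robot was clear. I did not look at the rack and bottle again after the early approach; the arm passed above them without contact.

**Disagreement:** in the pictures the shut fingertips ended about 2 cm above the reported TCP. The key confirmed this: contact came at a reported z of about 0.046 m, against a measured key top of about 0.067 m. I allowed for it by feeling for contact on both pushes.

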